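# Bring the bushings round to the order tote

## Robot

A 7-joint arm with a two-finger parallel gripper is mounted at the origin on the work surface. World frame = base frame: x ahead of the robot, y to its left, z up, the work surface at z = 0. Lengths are in m, angles in rad, forces in N, time in s.
With the tool pointing down it reaches from about 0.4 to 0.85 m from the base axis. Payload 10.4 kg.
Tool frame: the origin (TCP) lies at the centre of the arm's flange, where the gripper is bolted on; the fingertips stand 173 mm ahead of it and the grasp point (between the pads) lies 155 mm ahead of it (manip.nose_length is the distance from the TCP to the fingertips, in m); z points along the fingers, x is the direction in which the jaws open and shut, and the axes are right-handed (so a half turn about z gives the same grasp; the last joint's range is limited). The gripper opens to 85 mm and grips with 20 to 120 N. Pads are 22 mm wide; open, the fingers measure 114 mm over their backs; the gripper's body (76 mm by 85 mm) begins 54 mm behind the grasp point. The pads swing forward as they close: fully open they stand 13 mm farther back than shut.
Start: joints at [-0.023, 0.332, -0.065, 1.46, 0.022, 1.35, -0.088], TCP at [0.625, 0, 0.405] pointing down, gripper open.
Joint ranges: [-2.6, 2.6], [-0.5, 2.12], [-1.47, 1.34], [0.16, 2.42], [-1.27, 4.41], [0.06, 2.06], [-2.6, 2.6]. Speed limits (rad/s): [2.22, 2.22, 2.79, 2.79, 3.14, 3.14, 3.14].

## Interface

Orientations are given as a unit quaternion [x, y, z, w].
In Python, from workcell import status, cams, order, manip gives the robot as it stands.
- The arm moves only by the tool servo_tool, never from a script. Its argument "motion" is a list that holds one entry, the list of rows, each a list of 6 numbers: the shift along the tool's x, y, z in units of 50 mm (1.0 is 50 mm), then the turn, a rotation vector about the tool's x, y, z in units of 5 degrees (1.0 is 5 degrees). In form: [[[x, y, z, ax, ay, az], ...]]. A call has 1 to 12 rows; each row shifts and turns the pose as measured when the row begins, along the tool's axes as they then stand; what a row does not reach is not made up. A row lasts 1/10 s, in which the tool goes at most 50 mm and 8.59 degrees, less where a joint would pass 70% of its speed; a pose out of reach is approached as far as the arm can. A call is refused whole if a number of a shift passes 1 or a number of a turn 1, either way. A call with a gripper value outside its range is refused whole. "jaw" is the closure in counts, from 0 (fully open) to 255 (shut), set as the call begins (left out, the last holds). The fingers move at their own pace and stop on an object; "force" is the grip in N (left out, the last holds). Time passes only in rows, so rows that do not move let the fingers close. It gives the time, the measured TCP pose, the force and the opening at its end, in the units of the state.
- status.get_obs(): the state, without advancing time (a new reading comes with each control period).
- cams.camera(name): name is "scene" or "side" or "wrist"; returns a dict with "color" (384x512x3 uint8, red, green, blue), "vertical_fov" (degrees; the focal length in pixels is half the picture's height over the tangent of half this angle, whatever the lens; pixels are square), "cx", "cy" (the principal point, pixels), "extrinsics" (4x4, takes a point from camera to world coordinates). Camera axes: x right, y down, z forward; pixel columns grow to the right and rows downward; lengths in m; the calibration is good to about 2 mm. A picture is of the moment at which its call begins. There is no depth.
- order.hand_in(): hands the job in, once; it reports no verdict.
The state is a dict: "clock": time; "joint_pos": joint angles; "joint_velocities": joint speeds; "tau": joint torques, N m; "position": TCP position; "ee_rot": TCP orientation; "ft_force": force on the tool from outside, world axes, zero at the start; "torque": the same for the moment, N m; "grip_width": opening from 0.0 (shut) to 1.0 (fully open).
Only numpy, scipy, OpenCV 4.12 (cv2) and the standard library are available. Lean on these libraries where they do the work, as an engineer would, in place of code of your own. Each camera call takes 0.05 s, during which the arm holds its last target.

## Task

The picker needs the brass bushings next. With a fingertip, push on a divider of the revolving parts tray and turn the tray until the compartment holding the two brass bushings points straight at the middle of the red order tote. Turn it gently by pushing, not by gripping it; push on no part, leave every part standing in its compartment, and do not disturb the tote or anything else on the bench.

Things in the scene. Friction and masses are not known exactly. Their poses are not given: they have to be found in the camera images.
- stand: Fixed grey round foot, 250 mm across, of the revolving parts tray. Origin: on the bench surface, on the tray's upright axis. It never moves; its yaw is of no use.
- tray: Revolving blue dish, 360 mm across, floor 50 mm and thin rim 70 mm above the bench, with six aluminium dividers. Origin: on its upright axis at the floor; z up; x points outward through the middle of the bushing compartment. Dividers stand like spokes at 30, 90, 150, 210, 270, 330 degrees from x: 4 mm thick (top bead 6), from 28 to 174 mm off the axis, up to 106 mm above the bench; hub 56 across, 119 high.
- tray_axis (a point): Point on the tray's axis, 106 mm above the bench (height of the dividers' top edge); same axes as the tray. The tray turns either way, up to a full turn from its start. Its bearing drags: 1 to 2 N at the end of a divider turns it; it stays where it is left, and pushed slowly it stops within about 2 degrees of the push stopping.
- bushing_a: One of two brass flanged bushings standing flange down, side by side, in the same compartment: flange 42 mm across and 5 mm thick, barrel 29 mm across, 30 mm tall, loose, 90 g. Origin: centre of its underside, on the tray floor about 88 mm from the tray's axis.
- bushing_b: The other brass flanged bushing, of the same size, in the same compartment.
- pulley: Dark steel grooved idler pulley lying flat, 50 mm across, 26 mm high. Loose in one of the other five compartments (which one varies). Leave it there. Origin: centre of its underside, on the tray floor. 
- relay: Black relay on a grey base, 31 x 31 x 30 mm. Loose in one of the other five compartments (which one varies). Leave it there. Origin: centre of its underside, on the tray floor. 
- filler_cap: Black filler cap with a yellow finger bar on top, 50 mm across, 30 mm high. Loose in one of the other five compartments (which one varies). Leave it there. Origin: centre of its underside, on the tray floor. 
- fuel_filter: White upright fuel filter with a green band and a spout on top, 42 mm across, 52 mm high. Loose in one of the other five compartments (which one varies). Leave it there. Origin: centre of its underside, on the tray floor. 
- wheel_nut: Steel hexagonal wheel nut, 33 mm across, 26 mm high. Loose in one of the other five compartments (which one varies). Leave it there. Origin: centre of its underside, on the tray floor. All five of these stand about 90 mm from the tray's axis near the middle of their compartment, so a band of about 55 mm inside the rim is free of parts.
- order_tote: Red open order tote, 300 x 200 x 120 mm high, loose, standing to the left or to the right of the tray (varies) with a long side towards it. The grey counting scale stands on the other side. Origin: centre of its underside.
- order_tote_middle (a point): The middle of the red order tote, 60 mm above the bench.
- scale: Fixed grey bench counting scale with a steel platform, 270 x 220 mm, 70 mm high. Origin: centre of its underside.
- scanner: Loose grey and black hand scanner lying on the bench near the robot, 185 mm long, 62 mm wide, 35 mm high. Origin: about its middle, on the bench.
- label_roll: Loose roll of blank labels standing on its end near the robot, 92 mm across, 40 mm high. Origin: centre of its underside.

How it is judged:
On the way, in this order (a step that is already met when the one before it is completed fails the run):
1. the finger pushes on a divider ((contact force between the fingers and tray_c0 above 0.3 N or contact force between the fingers and tray_c1 above 0.3 N or contact force between the fingers and tray_c2 above 0.3 N or contact force between the fingers and tray_c3 above 0.3 N or contact force between the fingers and tray_c4 above 0.3 N or contact force between the fingers and tray_c5 above 0.3 N or contact force between the fingers and tray_c6 above 0.3 N or contact force between the fingers and tray_c7 above 0.3 N or contact force between the fingers and tray_c8 above 0.3 N or contact force between the fingers and tray_c9 above 0.3 N or contact force between the fingers and tray_c10 above 0.3 N or contact force between the fingers and tray_c11 above 0.3 N)).
2. the bushing compartment points at the tote (y of order_tote_middle in the frame of tray between -0.05 and 0.05 m and x of order_tote_middle in the frame of tray above 0 m), for 0.2 s.
At the end, for the whole second after the job is handed in: The line from the tray's axis through the middle of the bushing compartment, carried on outward, passes within 50 mm of the tote's middle (about 6 to 9 degrees either way); the tray is at rest; both bushings stand in their compartment, and all other parts stand upright on the tray floor (all of step 2 and angular speed of tray below 0.05 rad/s and horizontal distance between each of bushing_a, bushing_b, pulley, relay, filler_cap, fuel_filter, wheel_nut and tray below 0.165 m and height (world z) of each of bushing_a, bushing_b, pulley, relay, filler_cap, fuel_filter, wheel_nut below 0.065 m and angle between each of bushing_a, bushing_b, pulley, relay, filler_cap, fuel_filter, wheel_nut's own z axis and vertical below 0.3 rad and x of bushing_a in the frame of tray between 0.03 and 0.165 m and y of bushing_a in the frame of tray between -0.085 and 0.085 m and x of bushing_b in the frame of tray between 0.03 and 0.165 m and y of bushing_b in the frame of tray between -0.085 and 0.085 m); the robot touches nothing.
It fails at once if a part in the tray is lifted or toppled (height (world z) of any of bushing_a, bushing_b, pulley, relay, filler_cap, fuel_filter, wheel_nut above 0.075 m or angle between any of bushing_a, bushing_b, pulley, relay, filler_cap, fuel_filter, wheel_nut's own z axis and vertical above 0.6 rad).
It fails at once if the robot pushes on a part instead of on the tray (over 2 N) (contact force between any of the fingers, the arm and bushing_a above 2 N or contact force between any of the fingers, the arm and bushing_b above 2 N or contact force between any of the fingers, the arm and pulley above 2 N or contact force between any of the fingers, the arm and relay above 2 N or contact force between any of the fingers, the arm and filler_cap above 2 N or contact force between any of the fingers, the arm and fuel_filter above 2 N or contact force between any of the fingers, the arm and wheel_nut above 2 N).
It fails at once if the tray is spun fast (over 2 rad/s), or gripped or pressed hard (over 25 N) (angular speed of tray above 2 rad/s or contact force between the fingers and tray above 25 N).
It fails at once if the order tote, the scanner or the label roll is moved more than 15 mm (distance of any of order_tote, scanner, label_roll from where it was at the start of the episode above 0.015 m).
It fails at once if the counting scale is pressed or knocked (over 5 N) (contact force between any of the fingers, the arm and scale above 5 N).
It also fails if it takes over 45 s, if anything falls off the work surface, if the arm or the gripper's body presses on something with over 40 N, if the wrist force passes 120 N, or if a joint passes its speed limit or range.

## Working session

There is one attempt and no reset: what is moved stays moved. The work goes in short steps, Python scripts to look and compute and a tool call to move; the robot and the scene stay as the last step left them, time stands still between calls to the robot, and variables do not carry over. Pictures are saved under pics/ and viewed, and the job is handed in when it is done.

Besides the shell and the picture viewer there is one more tool, called after "Call:" as name(argument=value, ...), one argument or row to a line, values as JSON. servo_tool: Moves the arm, as the interface text tells. Its arguments: {"type":"object","properties":{"motion":{"type":"array","items":{"type":"array","items":{"type":"array","items":{"type":"number"}}}},"jaw":{"type":"number"},"force":{"type":"number"}},"required":["motion"]}

```bash
mkdir -p pics; ls
python3 - <<'E'
from workcell import status,cams
import cv2,numpy as np
o=status.get_obs();print({k:np.round(v,3).tolist() for k,v in o.items()})
for n in["scene","side","wrist"]:
    c=cams.camera(n);cv2.imwrite(f"pics/{n}0.png",c["color"][:,:,::-1]);print(n,c["vertical_fov"],c["cx"],c["cy"],np.round(c["extrinsics"],4).tolist(),[k for k in c])
E
```

```text
pics
{'clock': 0.0, 'joint_pos': [-0.023, 0.333, -0.065, 1.461, 0.022, 1.35, -0.088], 'joint_velocities': [-0.001, 0.001, 0.0, -0.001, -0.001, 0.0, -0.002], 'tau': [0.0, -62.545, 0.05, -39.161, 0.016, 0.01, -0.0], 'position': [0.625, -0.0, 0.404], 'ee_rot': [1.0, 0.0, -0.001, 0.0], 'ft_force': [0.888, 0.264, -0.646], 'torque': [-0.029, -0.004, 0.023], 'grip_width': 1.0}
scene 52.19479408487621 265.79240392476527 189.90515599458632 [[0.5171, 0.485, -0.7053, 1.2497], [0.8558, -0.3067, 0.4165, -0.4675], [-0.0143, -0.819, -0.5737, 0.7175], [0.0, 0.0, 0.0, 1.0]] ['color', 'vertical_fov', 'cx', 'cy', 'extrinsics']
side 54.041350874665596 254.25344039953546 189.07038195044413 [[0.7561, -0.4644, 0.461, -0.0597], [-0.6543, -0.5509, 0.5181, -0.5942], [0.0134, -0.6934, -0.7204, 0.912], [0.0, 0.0, 0.0, 1.0]] ['color', 'vertical_fov', 'cx', 'cy', 'extrinsics']
wrist 60.358521761479615 254.79698482413303 190.70059170191985 [[1.0, 0.0005, -0.0009, 0.6255], [0.0003, -0.9616, -0.2743, 0.0698], [-0.001, 0.2743, -0.9616, 0.3735], [0.0, 0.0, 0.0, 1.0]] ['color', 'vertical_fov', 'cx', 'cy', 'extrinsics']
```

View pics/scene0.png

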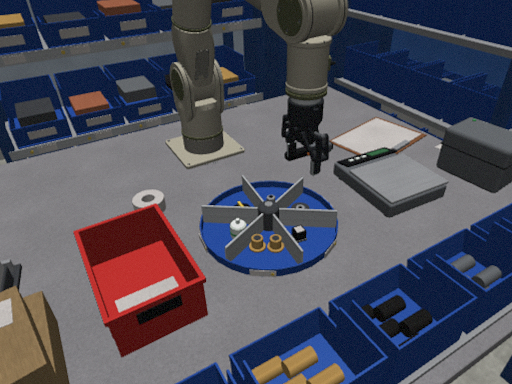

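View pics/side0.png

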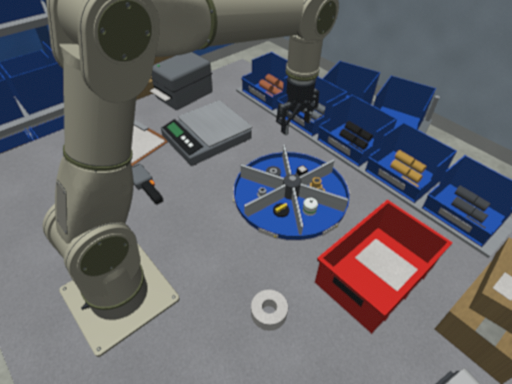

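View pics/wrist0.png

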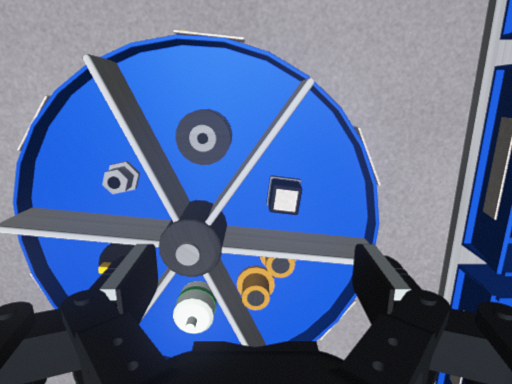

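Run:
```python
import cv2
a=cv2.imread('pics/scene0.png')[170:360,60:350];cv2.imwrite('pics/a.png',cv2.resize(a,None,fx=2.7,fy=2.7,interpolation=2))
a=cv2.imread('pics/side0.png')[140:335,220:460];cv2.imwrite('pics/b.png',cv2.resize(a,None,fx=3,fy=3,interpolation=2))
```

```text
(no output)
```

View pics/a.png

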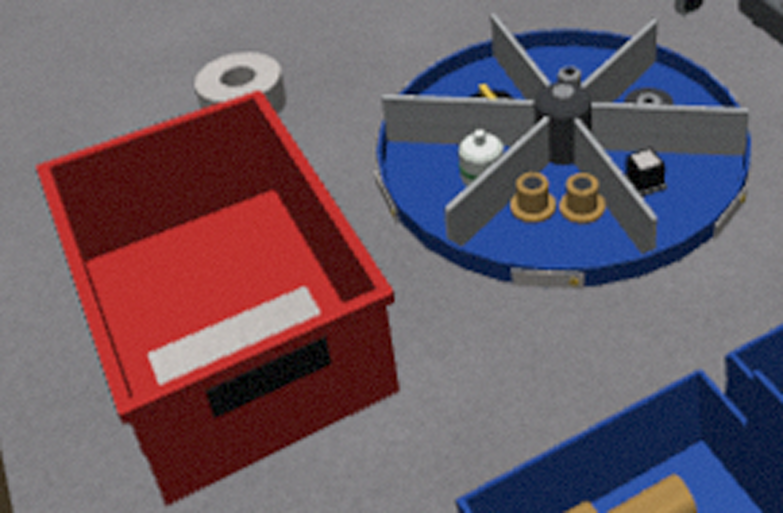

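View pics/b.png

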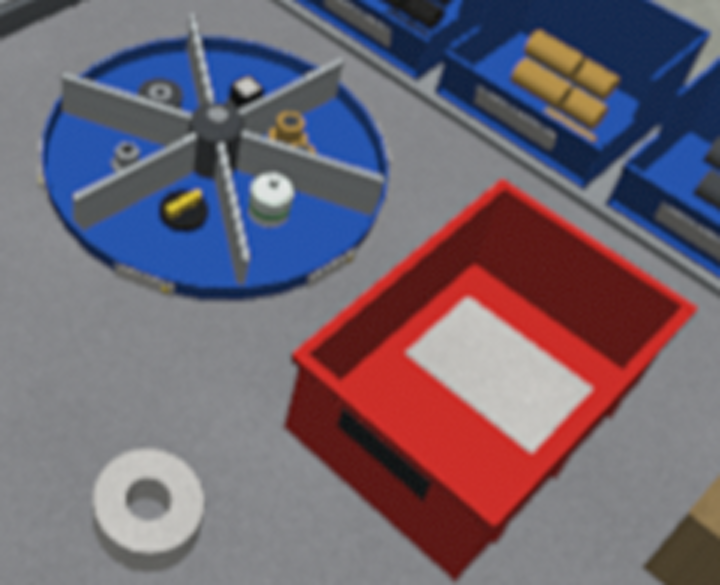

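```bash
cat > h.py <<'E'
import numpy as np
from workcell import cams,status
def cam(n): return cams.camera(n)
def px2w(c,u,v,z):
    f=192/np.tan(np.radians(c["vertical_fov"])/2);E=c["extrinsics"]
    d=E[:3,:3]@np.array([(u-c["cx"])/f,(v-c["cy"])/f,1]);o=E[:3,3]
    return (o+d*(z-o[2])/d[2])
def w2px(c,p):
    f=192/np.tan(np.radians(c["vertical_fov"])/2);E=c["extrinsics"]
    q=E[:3,:3].T@(np.array(p)-E[:3,3]);return np.round([f*q[0]/q[2]+c["cx"],f*q[1]/q[2]+c["cy"]],1)
E
python3 - <<'E'
from h import *
S=dict(scene=([(383,96),(493,15),(655,22),(747,109),(655,208),(448,205)],[(40,168),(262,93),(393,295),(125,415)],2.7,60,170,(565,92),[(532,183),(581,185)],),
side=([(65,77),(193,15),(340,64),(384,180),(243,257),(75,200)],[(505,182),(695,308),(495,525),(295,355)],3,220,140,(219,120),[(290,120)]))
for n,(t,T,s,a,b,h,bu) in S.items():
    c=cam(n);g=lambda p,z:px2w(c,a+p[0]/s,b+p[1]/s,z)[:2]
    P=np.array([g(p,.106) for p in t]);cen=P.mean(0);
    print(n,P.round(3).tolist(),cen.round(3),"hub",g(h,.119).round(3))
    d=P-cen;print(np.hypot(*d.T).round(3),np.degrees(np.arctan2(d[:,1],d[:,0])).round(1))
    Q=np.array([g(p,.12) for p in T]);print(Q.round(3).tolist(),Q.mean(0).round(3),np.hypot(*np.diff(Q,axis=0).T).round(3))
    print("az tote",np.degrees(np.arctan2(*(Q.mean(0)-cen)[::-1])),[g(p,.08).round(3) for p in bu],"roll/scanner")
c=cam("side");print("roll",px2w(c,269,306,.04), "scanner",px2w(c,148,188,.02))
E
```

```text
scene [[0.47, -0.2], [0.401, -0.043], [0.504, 0.095], [0.67, 0.081], [0.734, -0.069], [0.639, -0.214]] [ 0.57  -0.058] hub [ 0.572 -0.058]
[0.173 0.17  0.166 0.172 0.164 0.17 ] [-125.2  174.7  113.2   54.1   -3.8  -66. ]
[[0.424, -0.498], [0.423, -0.301], [0.718, -0.298], [0.721, -0.493]] [ 0.572 -0.397] [0.198 0.296 0.195]
az tote -89.66774744207758 [array([ 0.627, -0.127]), array([ 0.653, -0.091])] roll/scanner
side [[0.493, 0.089], [0.668, 0.076], [0.731, -0.085], [0.635, -0.223], [0.463, -0.201], [0.391, -0.05]] [ 0.563 -0.066] hub [ 0.561 -0.07 ]
[0.17  0.176 0.169 0.173 0.169 0.174] [ 114.6   53.6   -6.4  -65.4 -126.6  174.8]
[[0.71, -0.306], [0.712, -0.5], [0.415, -0.505], [0.413, -0.308]] [ 0.562 -0.405] [0.194 0.297 0.197]
az tote -90.17230440966918 [array([ 0.649, -0.093])] roll/scanner
roll [ 0.26331728 -0.29457621  0.04      ] scanner [0.24781258 0.27563157 0.02      ]
```

Call:
servo_tool(
  motion=[
    [[-0.08,-0.22,0,0,0,0],[-0.08,-0.22,0,0,0,0],[-0.08,-0.22,0,0,0,0],[-0.08,-0.22,0,0,0,0],[-0.08,-0.22,0,0,0,0],[-0.08,-0.22,0,0,0,0],[-0.08,-0.22,0,0,0,0],[-0.08,-0.22,0,0,0,0],[0,0,0,0,0,0],[0,0,0,0,0,0],[0,0,0,0,0,0],[0,0,0,0,0,0]],
  ],
  jaw=255,
  force=20,
)

```text
clock: 1.5
position: [0.5894, 0.0974, 0.4046]
ee_rot: [1.0, 0.001, -0.0, -0.0]
ft_force: [-0.2, -0.5, 0.6]
grip_width: -0.002
```

Run:
```python
from workcell import status,cams,manip
import cv2,numpy as np
o=status.get_obs();print({k:np.round(v,3).tolist() for k,v in o.items()},manip.nose_length)
ims=[]
for n in["scene","side"]:
    ims.append(cams.camera(n)["color"][:,:,::-1])
a=ims[0][50:300,180:380];b=ims[1][40:290,210:410]
cv2.imwrite("pics/c.png",cv2.resize(np.hstack([a,b]),None,fx=2,fy=2,interpolation=2))
cv2.imwrite("pics/w1.png",cams.camera("wrist")["color"][:,:,::-1])
```

```text
{'clock': 1.5, 'joint_pos': [-0.14, 0.275, -0.122, 1.534, 0.034, 1.334, -0.263], 'joint_velocities': [0.005, 0.001, 0.002, -0.002, 0.001, -0.0, 0.001], 'tau': [-0.375, -58.516, -0.839, -39.012, -0.018, 0.004, -0.007], 'position': [0.589, 0.097, 0.405], 'ee_rot': [1.0, 0.001, -0.0, -0.0], 'ft_force': [-0.202, -0.54, 0.635], 'torque': [-0.023, 0.046, 0.012], 'grip_width': -0.002} 0.1734
```

View pics/c.png

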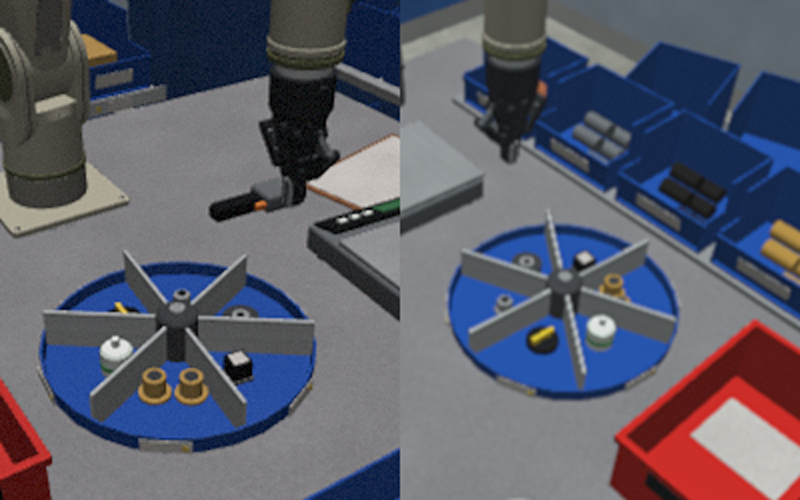

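View pics/w1.png

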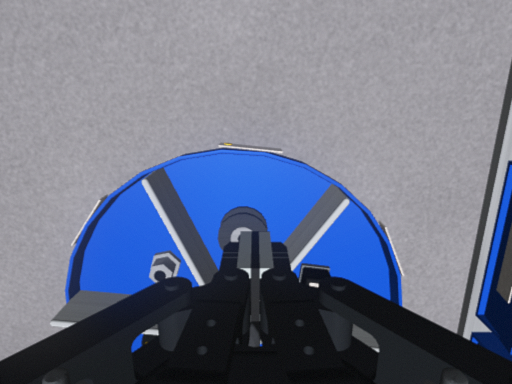

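Call:
servo_tool(
  motion=[
    [[0,0.02,0.33,0,0,0],[0,0.02,0.33,0,0,0],[0,0.02,0.33,0,0,0],[0,0.02,0.33,0,0,0],[0,0.02,0.33,0,0,0],[0,0.02,0.33,0,0,0],[0,0.02,0.32,0,0,0],[0,0.02,0.28,0,0,0],[0,0,0,0,0,0],[0,0,0,0,0,0]],
  ],
)

```text
clock: 2.65
position: [0.5907, 0.0868, 0.2716]
ee_rot: [1.0, -0.001, 0.001, -0.0]
ft_force: [-0.6, 0.6, 0.2]
grip_width: 0.0
```

```bash
cat > look.py <<'E'
from workcell import cams
import cv2,numpy as np,sys
ims=[cams.camera(n)["color"][:,:,::-1] for n in["scene","side"]]
a=ims[0][100:300,180:380];b=ims[1][90:290,210:410]
cv2.imwrite(f"pics/{sys.argv[1]}.png",cv2.resize(np.hstack([a,b]),None,fx=2,fy=2,interpolation=2))
for n,i in zip("sd",ims): cv2.imwrite(f"pics/{sys.argv[1]}_{n}.png",i)
E
python3 look.py d
```

```text
(no output)
```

View pics/d.png

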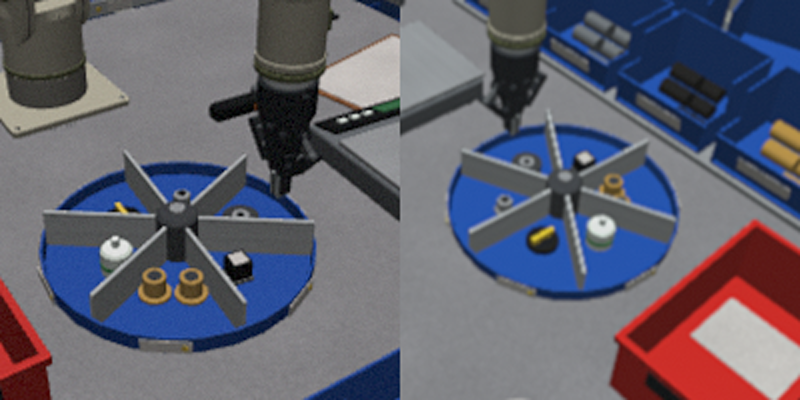

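Run:
```python
from h import *
for n in("scene","side"):print(w2px(cam(n),[.5907,.0868,.098]))
```

```text
[318.9 196.5]
[265.  154.8]
```

Call:
servo_tool(
  motion=[
    [[0,0,0.15,0,0,0],[0,0,0.15,0,0,0],[0,0,0,0,0,0],[0,0,0,0,0,0]],
  ],
)

```text
clock: 3.25
position: [0.591, 0.0871, 0.2569]
ee_rot: [1.0, -0.001, 0.002, -0.001]
ft_force: [1.2, -0.2, -0.4]
grip_width: 0.002
```

Call:
servo_tool(
  motion=[
    [[0.09,0.02,0,0,0,0],[0.09,0.02,0,0,0,0],[0.09,0.02,0,0,0,0],[0.09,0.02,0,0,0,0],[0.09,0.03,0,0,0,0],[0.09,0.03,0,0,0,0],[0.09,0.03,0,0,0,0],[0.09,0.03,0,0,0,0],[0.08,0.04,0,0,0,0],[0.08,0.04,0,0,0,0],[0.08,0.04,0,0,0,0],[0.08,0.04,0,0,0,0]],
  ],
)

```text
clock: 4.45
position: [0.6475, 0.0676, 0.2572]
ee_rot: [1.0, -0.001, 0.002, -0.001]
ft_force: [-0.9, -1.0, 0.4]
grip_width: -0.0
```

```bash
python3 look.py e
```

```text
(no output)
```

View pics/e.png

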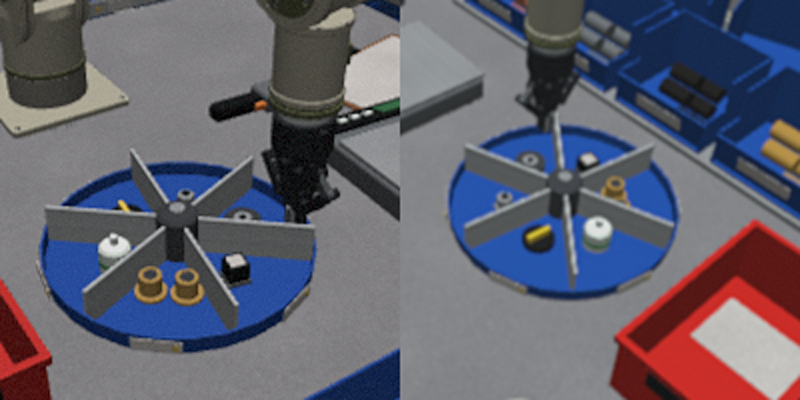

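Call:
servo_tool(
  motion=[
    [[0.07,0.055,0,0,0,0],[0.07,0.055,0,0,0,0],[0.07,0.055,0,0,0,0],[0.07,0.055,0,0,0,0],[0.065,0.065,0,0,0,0],[0.065,0.065,0,0,0,0],[0.065,0.065,0,0,0,0],[0.06,0.065,0,0,0,0],[0.06,0.07,0,0,0,0],[0.06,0.07,0,0,0,0],[0.06,0.07,0,0,0,0],[0.055,0.07,0,0,0,0]],
  ],
)

```text
clock: 5.75
position: [0.6889, 0.0266, 0.257]
ee_rot: [1.0, -0.0, 0.002, -0.001]
ft_force: [-1.2, 0.5, -0.2]
grip_width: -0.001
```

```bash
python3 look.py f; python3 -c "
import numpy as np
from workcell import status
d=status.get_obs()['position'][:2]-np.array([.567,-.062]);print(np.hypot(*d),np.degrees(np.arctan2(d[1],d[0])))"
```

```text
0.1504809977685447 35.7561739442878
```

View pics/f.png

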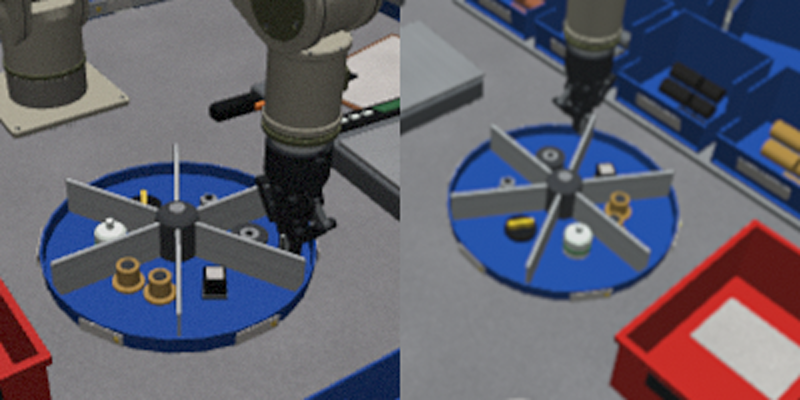

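Run:
```python
from h import *
c=cam("scene");d=cam("side")
for cc,P,a,b,C in((c,[(305,258),(68,180),(177,147),(53,263),(178,312)],180,100,(.571,-.058)),(d,[(92,126),(272,172),(52,197),(247,247),(130,275)],210,90,(.562,-.067))):
    for p in P:
        q=px2w(cc,a+p[0]/2,b+p[1]/2,.106)[:2]-C;print(np.hypot(*q).round(3),np.degrees(np.arctan2(q[1],q[0])).round(1),(np.degrees(np.arctan2(q[1],q[0]))%60).round(1))
```

```text
0.172 29.5 29.5
0.171 -150.1 29.9
0.163 149.0 29.0
0.173 -90.4 29.6
0.172 -31.6 28.4
0.173 88.1 28.1
0.172 -30.8 29.2
0.171 148.6 28.6
0.163 -89.3 30.7
0.183 -149.4 30.6
```

Call:
servo_tool(
  motion=[
    [[0.05,0.08,0,0,0,0],[0.045,0.08,0,0,0,0],[0.045,0.08,0,0,0,0],[0.045,0.08,0,0,0,0],[0.04,0.08,0,0,0,0],[0.035,0.085,0,0,0,0],[0.035,0.085,0,0,0,0],[0.03,0.085,0,0,0,0],[0.025,0.085,0,0,0,0],[0.025,0.08,0,0,0,0],[0.02,0.07,0,0,0,0],[0.02,0.06,0,0,0,0]],
  ],
)

```text
clock: 7.15
position: [0.7109, -0.0239, 0.257]
ee_rot: [1.0, 0.0, 0.002, -0.001]
ft_force: [-0.9, 1.0, 0.6]
grip_width: 0.001
```

```bash
python3 look.py g; python3 -c "
import numpy as np
from workcell import status
d=status.get_obs()['position'][:2]-np.array([.567,-.062]);print(np.hypot(*d),np.degrees(np.arctan2(d[1],d[0])))"
```

```text
0.14885282061766075 14.62996692812706
```

View pics/g.png

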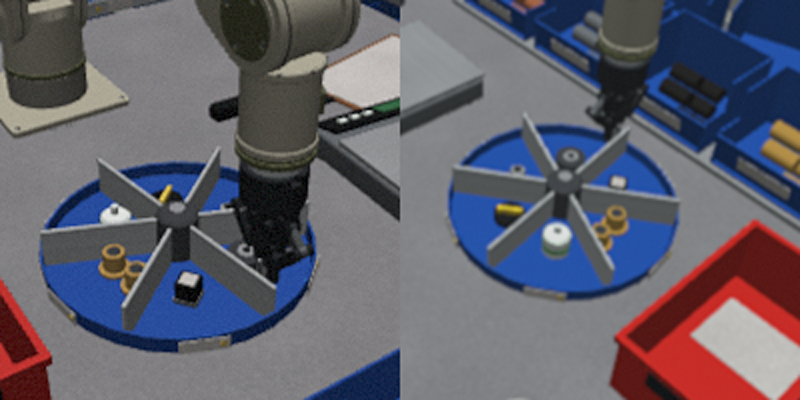

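Call:
servo_tool(
  motion=[
    [[0.02,0.08,0,0,0,0],[0.02,0.08,0,0,0,0],[0.01,0.08,0,0,0,0],[0.01,0.06,0,0,0,0],[0.01,0.05,0,0,0,0],[0,0.03,0,0,0,0],[0,0,0,0,0,0],[0,0,0,0,0,0]],
  ],
)

```text
clock: 8.05
position: [0.7148, -0.0446, 0.2572]
ee_rot: [1.0, -0.0, 0.002, -0.001]
ft_force: [-1.1, 0.4, -0.2]
grip_width: 0.001
```

```bash
python3 look.py k; python3 -c "
import numpy as np
from workcell import status
d=status.get_obs()['position'][:2]-np.array([.567,-.062]);print(np.hypot(*d),np.degrees(np.arctan2(d[1],d[0])))"
```

```text
0.1488831149344006 6.732738373845646
```

View pics/k.png

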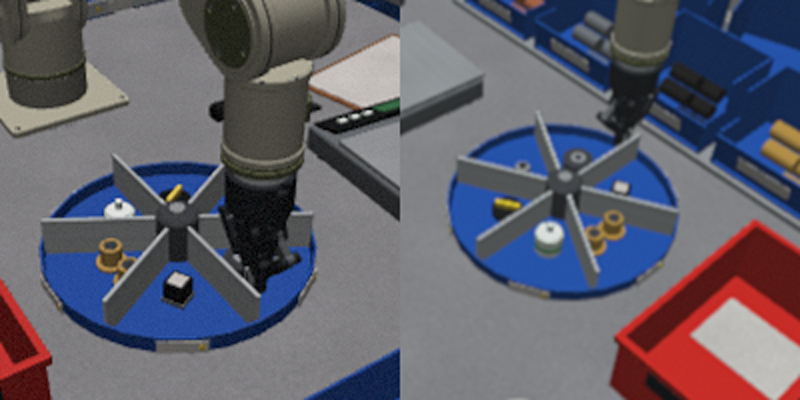

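Call:
servo_tool(
  motion=[
    [[0,-0.1,0,0,0,0],[0,-0.1,0,0,0,0],[0,-0.05,0,0,0,0],[0,0,-0.15,0,0,0],[0,0,-0.3,0,0,0],[0,0,-0.4,0,0,0],[0,0,-0.4,0,0,0],[0,0,-0.4,0,0,0],[0,0,-0.4,0,0,0],[0,0,-0.3,0,0,0],[0,0,0,0,0,0],[0,0,0,0,0,0]],
  ],
)

```text
clock: 9.35
position: [0.7141, -0.0315, 0.3896]
ee_rot: [1.0, -0.0, 0.006, -0.001]
ft_force: [0.5, -0.8, -0.4]
grip_width: -0.0
```

```bash
python3 look.py m
```

```text
(no output)
```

View pics/m.png

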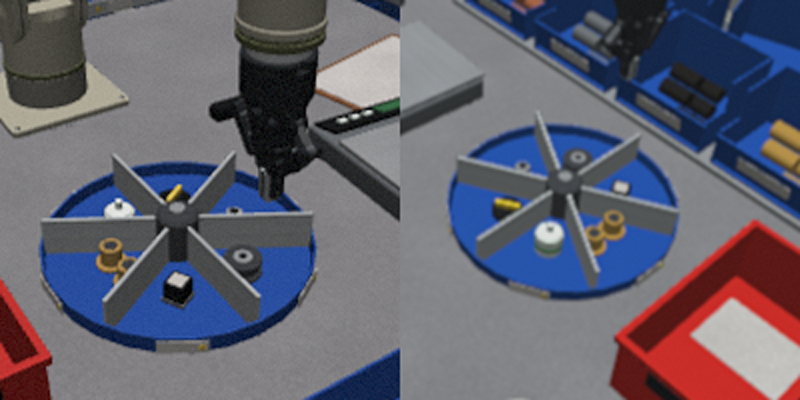

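Run:
```python
from h import *
c=cam("scene");d=cam("side")
for cc,P,a,b in((c,[(42,220),(113,156),(236,153),(313,215),(260,294),(105,302)],180,100),(d,[(58,157),(138,112),(238,138),(278,205),(197,269),(78,238)],210,90)):
    P=np.array([px2w(cc,a+p[0]/2,b+p[1]/2,.106)[:2] for p in P]);q=P-P.mean(0)
    print(P.mean(0).round(3),np.hypot(*q.T).round(3),(np.degrees(np.arctan2(q[:,1],q[:,0]))).round(1))
```

```text
[ 0.574 -0.06 ] [0.173 0.171 0.171 0.172 0.168 0.173] [-120.5 -178.8  119.5   59.6    1.6  -59.6]
[ 0.566 -0.064] [0.172 0.17  0.164 0.171 0.17  0.172] [ 120.6   60.1   -1.6  -56.1 -119.6 -179.9]
```

```bash
python3 -c "
from workcell import order
print(order.hand_in())"
```

```text
the job is handed in; nothing more can be done
None
```

I turned the tray about 54° clockwise, seen from above, by pushing one divider with the closed fingertips near its outer end. I then backed the finger off, lifted it clear and handed the job in at about 9.5 s on the robot clock. No verdict came back, so the result rests on my own measurements.

- **Aim:** after the finger was lifted, both cameras put the dividers within about 1° of multiples of 60°, apart from one side-view tip that read about 4° off. The bushing compartment therefore points at about -89.6°, and the tote's middle lies at about -90° from the axis. The tolerance is 6 to 9°.
- **Parts and surroundings:** the last picture shows all seven parts standing in their compartments. The tote showed no sign of having moved. I did not re-measure the scanner, label roll or scale, but the finger stayed over the tray throughout.
- **Arm:** the last reading shows the fingertips about 216 mm above the bench, touching nothing. The wrist force during the pushes stayed at about 1 N.
- **Disagreement:** the two cameras differed by 4 to 10 mm on the axis and tote positions, more than the stated 2 mm calibration. It shifts the axis and tote by nearly the same amount, so the aim changes by only about half a degree.

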